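# Close the hold-down arms of a solder pallet

### The arm

A 6-joint arm with a two-finger parallel gripper is mounted at the origin on the work surface. World frame = base frame: x ahead of the robot, y to its left, z up, the work surface at z = 0. Lengths are in mm, angles in rad, forces in N, time in s.
With the tool pointing down it reaches from about 350 to 975 mm from the base axis. Payload 17.4 kg.
Tool frame: the origin (TCP) lies on the centre line of the jaws, within the pads' length; the fingertips stand 14 mm ahead of it and the grasp point (between the pads) lies 5 mm behind it; y points along the fingers, x is the direction in which the jaws open and shut, and the axes are right-handed (so a half turn about y gives the same grasp; the last joint's range is limited). The gripper opens to 85 mm and grips with 20 to 120 N. Pads are 22 mm wide; open, the fingers measure 114 mm over their backs; the gripper's body (76 mm by 85 mm) begins 54 mm behind the grasp point. The pads swing forward as they close: fully open they stand 13 mm farther back than shut.
Start: joints at [-1.257, 0.116, 1.442, -0, 1.584, -0.038], TCP at [232.588, -633.668, 245.303] pointing down, gripper open.
Joint ranges: [-2.83, 2.83], [-0.83, 2.19], [0.07, 2.5], [-1.14, 4.28], [0.01, 3], [-2.97, 2.97]. Speed limits (rad/s): [1.89, 1.89, 2.22, 3.14, 3.14, 3.14].

### API

Orientations are given as a 3x3 rotation matrix whose columns are the frame's x, y, z axes.
In Python, from bench import sense, imaging, finish_job gives the robot as it stands.
- The arm moves only by the tool servo_tool, never from a script. Its argument "moves" is a list of rows, each an object with "delta_pos": the shift along the tool's x, y, z in mm, a list of three; "turn": the turn about the tool's y in rad; "grip": the finger opening in mm, from 0 to 85.4. In form: [{"delta_pos": [tx, ty, tz], "turn": turn, "grip": grip}, ...]. A call has exactly 5 rows; each row is the pose to reach, as a shift and turn from the pose measured when the call began, along the tool's axes at that moment; what a row does not reach only later rows make up. A row lasts 1/8 s, in which the tool goes at most 62.5 mm and 10.7 degrees, less where a joint would pass 70% of its speed; a pose out of reach is approached as far as the arm can. A call with a gripper value outside its range is refused whole. The fingers move at their own pace and stop on an object; the grip force is fixed at half the most. Time passes only in rows, so rows that repeat a pose let the fingers close, or fill a call up. It gives the time, the measured TCP pose, the force and the opening at its end, in the units of the state.
- sense(): the state, without advancing time (a new reading comes with each control period).
- imaging.camera(name): name is "scene" or "top" or "wrist"; returns a dict with "pixels" (384x512x3 uint8, red, green, blue), "fov_y" (degrees; the focal length in pixels is half the picture's height over the tangent of half this angle, whatever the lens; pixels are square), "cx", "cy" (the principal point, pixels), "k1" (the pictures are not rectified: a ray, as slopes to the right and down, at radius r is drawn at 1 + k1 r^2 times it, then the intrinsics apply), "cam_to_world" (4x4, takes a point from camera to world coordinates); the wrist camera has in their place "T_tool_cam" (4x4, takes a point from camera to tool coordinates, whose origin is the TCP and whose axes are the tool frame's). Camera axes: x right, y up, looking along -z (the intrinsics and any distortion apply to the point x, -y, -z); pixel columns grow to the right and rows downward; lengths in mm; the calibration is good to about 2 mm. A picture is of the moment at which its call begins: read the wrist's pose just before it. There is no depth.
- finish_job(): hands the job in, once; it reports no verdict.
The state is a dict: "clock": time; "joint_positions": joint angles; "dq": joint speeds; "effort": joint torques, N m; "tcp_pos": TCP position; "tcp_rot": TCP orientation; "force": force on the tool from outside, world axes, zero at the start; "ft_torque": the same for the moment, N m; "opening": finger opening in mm.
Only numpy, scipy, OpenCV 4.12 (cv2) and the standard library are available. Lean on these libraries where they do the work, as an engineer would, in place of code of your own. Each camera call takes 0.05 s, during which the arm holds its last target.

### The job

The circuit board lies in its solder pallet, its parts plugged in but not yet soldered, and the three swivelling hold-down arms still stand open. Push each arm round by its post with a fingertip, gently, until it lies over the board's edge and is fully home against its stop, so that the board is locked for soldering. Do not press on the board, and leave its parts and everything else on the bench where they are.

Things in the scene. Friction and masses are not known exactly. Their poses are not given: they have to be found in the camera images.
- pallet: grey solder pallet, 250 (x) x 318 (y) x 12 mm, on a low aluminium stand, all fixed. Origin: on the table top under its centre; z up; at yaw 0 its x points away from the robot. Its flat top is 32 mm above the table, with a 3 mm deep pocket for the board. A bar 10 mm high runs along the near (-x) edge. Each hold-down arm has two stop pins by its hub, 6 mm thick, 12 mm high, 18 mm from its axis.
- holddown_left (a joint): left hold-down arm, a dark bar that swings level and belongs over the board's left edge (pallet +y side). 0 = home on its stop: points along pallet -y, tip 26 mm over the board. Grows as it opens, clockwise from above; at 1.57 it points along pallet -x; 2.2 = parked stop. Close it anticlockwise. About 1.5 N on its post moves it; it stays where left; hard stop at 0.
- left_pivot (a point): on the upright pivot axis of the left arm, at the top of its hub (22 mm diameter), 12 mm above the pallet top, at x 15, y 125 mm in the pallet frame. The arm's bar is 12 mm wide and lies 2 to 10 mm above the pallet top; its round tip is 56 mm from the axis.
- left_post (a point): centre of the top of the left arm's upright steel finger post: 9 mm diameter, 42 mm from the pivot axis, standing on the bar from 10 to 28 mm above the pallet top. It moves with the arm; the line from pivot to post shows where the arm points.
- holddown_right (a joint): right hold-down arm, a dark bar that swings level and belongs over the board's right edge (pallet -y side). 0 = home on its stop: points along pallet +y, tip 26 mm over the board. Grows as it opens, anticlockwise from above; at 1.57 it points along pallet -x; 2.2 = parked stop. Close it clockwise. About 1.5 N on its post moves it; it stays where left; hard stop at 0.
- right_pivot (a point): on the upright pivot axis of the right arm, at the top of its hub (22 mm diameter), 12 mm above the pallet top, at x 15, y -125 mm in the pallet frame. The arm's bar is 12 mm wide and lies 2 to 10 mm above the pallet top; its round tip is 56 mm from the axis.
- right_post (a point): centre of the top of the right arm's upright steel finger post: 9 mm diameter, 42 mm from the pivot axis, standing on the bar from 10 to 28 mm above the pallet top. It moves with the arm; the line from pivot to post shows where the arm points.
- holddown_far (a joint): far hold-down arm, a dark bar that swings level and belongs over the board's far edge (pallet +x side). 0 = home on its stop: points along pallet -x, tip 26 mm over the board. Grows as it opens, anticlockwise from above; at 1.57 it points along pallet -y; 2.2 = parked stop. Close it clockwise. About 1.5 N on its post moves it; it stays where left; hard stop at 0.
- far_pivot (a point): on the upright pivot axis of the far arm, at the top of its hub (22 mm diameter), 12 mm above the pallet top, at x 95, y 0 mm in the pallet frame. The arm's bar is 12 mm wide and lies 2 to 10 mm above the pallet top; its round tip is 56 mm from the axis.
- far_post (a point): centre of the top of the far arm's upright steel finger post: 9 mm diameter, 42 mm from the pivot axis, standing on the bar from 10 to 28 mm above the pallet top. It moves with the arm; the line from pivot to post shows where the arm points.
- board: green circuit board, 130 (x) x 190 (y) x 2 mm, lying loose in the pallet's pocket with 1 mm play all round; its top is 1 mm below the pallet top. Origin: centre of its underside, axes as the pallet's. A white connector 11 mm high is fixed on it at the middle of the near edge.
- transformer: transformer, 36 x 30 mm foot, 28 mm high, loose on the board near its middle: a plugged-in part not yet soldered, to be left alone. Origin: centre of its underside.
- tall_capacitor: black can, 20 mm diameter, 33 mm high, loose on the board near its far left corner: a plugged-in part not yet soldered, to be left alone. Origin: centre of its underside.
- short_capacitor: black can, 18 mm diameter, 22 mm high, loose on the board left of the middle: a plugged-in part not yet soldered, to be left alone. Origin: centre of its underside.
- relay: white block, 13 x 28 x 16 mm, loose on the board near its far right corner: a plugged-in part not yet soldered, to be left alone. Origin: centre of its underside.
- screwdriver: screwdriver, 170 mm long, lying on the table, away from the pallet; to be left alone. Origin: its underside, mid length.
- tweezers: steel tweezers, 120 mm long, lying on the table, away from the pallet; to be left alone. Origin: its underside, mid length.
- flux_bottle: white bottle, 48 mm diameter, 95 mm high, away from the pallet; to be left alone. Origin: its underside centre.
- housing: white round plastic housing like a bowl, 90 mm diameter, 35 mm high, away from the pallet; to be left alone. Origin: its underside centre.

How it is judged (in metres and radians):
At the end, for the whole second after the job is handed in: all three hold-down arms at rest within 0.12 rad of home (joint value 0), the board still in its pocket and its parts within 6 mm of where they lay, the other things on the bench within 20 mm (value of joint each of holddown_left, holddown_right, holddown_far below 0.12 rad and velocity of joint holddown_left between -0.05 and 0.05 rad/s and velocity of joint holddown_right between -0.05 and 0.05 rad/s and velocity of joint holddown_far between -0.05 and 0.05 rad/s and distance of each of board, transformer, tall_capacitor, short_capacitor, relay from where it was at the start of the episode below 0.006 m and distance of each of screwdriver, tweezers, flux_bottle, housing from where it was at the start of the episode below 0.02 m); the robot touches nothing.
It fails at once if the board is lifted, tipped or pushed out of its pocket (moved over 6 mm or tilted over 0.06 rad) (distance of board from where it was at the start of the episode above 0.006 m or angle between board's own z axis and vertical above 0.06 rad).
It fails at once if the robot presses on the board with over 5 N (contact force between any of the fingers, the arm and board above 5 N).
It fails at once if a plugged-in part is shifted over 6 mm or tipped (distance of any of transformer, tall_capacitor, short_capacitor, relay from where it was at the start of the episode above 0.006 m or angle between any of transformer, tall_capacitor, short_capacitor, relay's own z axis and vertical above 0.2 rad).
It fails at once if another thing on the bench is moved over 20 mm (distance of any of screwdriver, tweezers, flux_bottle, housing from where it was at the start of the episode above 0.02 m).
It fails at once if a hold-down arm is forced: the fingers load it with over 50 N (contact force between the fingers and holddown_left above 50 N or contact force between the fingers and holddown_right above 50 N or contact force between the fingers and holddown_far above 50 N).
It also fails if it takes over 54 s, if anything falls off the work surface, if the arm or the gripper's body presses on something with over 40 N, if the wrist force passes 120 N, or if a joint passes its speed limit or range.

## Working session

There is one attempt and no reset: what is moved stays moved. The work goes in short steps, Python scripts to look and compute and a tool call to move; the robot and the scene stay as the last step left them, time stands still between calls to the robot, and variables do not carry over. Pictures are saved under pics/ and viewed, and the job is handed in when it is done.

Besides the shell and the picture viewer there is one more tool, called in YAML: its name, and indented under it one key for each argument. servo_tool: Moves the arm, as the interface text tells. Its arguments: {"type":"object","properties":{"moves":{"type":"array","items":{"type":"object","properties":{"delta_pos":{"type":"array","items":{"type":"number"}},"turn":{"type":"number"},"grip":{"type":"number"}}}}},"required":["moves"]}

```bash
mkdir -p pics; cat > h.py <<'E'
import numpy as np, cv2, json
from bench import sense, imaging
def grab(name,fn):
    s=sense(); c=imaging.camera(name)
    cv2.imwrite('pics/'+fn+'.png',c['pixels'][:,:,::-1])
    d={k:(np.array(v).tolist() if not isinstance(v,(int,float)) else v) for k,v in c.items() if k!='pixels'}
    if 'T_tool_cam' in c:
        T=np.eye(4);T[:3,:3]=s['tcp_rot'];T[:3,3]=s['tcp_pos'];d['cam_to_world']=(T@np.array(c['T_tool_cam'])).tolist()
    json.dump(d,open('pics/'+fn+'.json','w')); return c['pixels'],d
def ray(d,u,v):
    f=192/np.tan(np.radians(d['fov_y'])/2)
    K=np.array([[f,0,d['cx']],[0,f,d['cy']],[0,0,1]])
    p=cv2.undistortPoints(np.array([[[u,v]]],float),K,np.array([d['k1'],0,0,0.]))[0,0]
    M=np.array(d['cam_to_world']); r=M[:3,:3]@np.array([p[0],-p[1],-1]); return M[:3,3],r
def onz(d,u,v,z):
    o,r=ray(d,u,v); return o+r*(z-o[2])/r[2]
def proj(d,P):
    f=192/np.tan(np.radians(d['fov_y'])/2)
    M=np.linalg.inv(np.array(d['cam_to_world'])); q=M[:3,:3]@np.array(P,float)+M[:3,3]
    x,y=q[0]/-q[2],-q[1]/-q[2]; k=1+d['k1']*(x*x+y*y); return np.array([d['cx']+f*x*k,d['cy']+f*y*k])
def load(fn): return json.load(open('pics/'+fn+'.json'))
E
python3 - <<'E'
from h import *
for n in('top','scene','wrist'):
    p,d=grab(n,n+'0'); print(n,d['fov_y'],d['k1'],np.round(d['cam_to_world'],2).tolist())
s=sense();print(s)
E
```

```text
top 42.11142107332808 -0.0509815150696788 [[-0.03, 0.99, -0.12, 343.15], [-1.0, -0.03, -0.02, -13.82], [-0.02, 0.12, 0.99, 1568.45], [0.0, 0.0, 0.0, 1.0]]
scene 47.928862963713094 0.01600064723280595 [[0.03, -0.84, 0.55, 1193.58], [1.0, 0.03, -0.0, -6.79], [-0.01, 0.55, 0.84, 1089.67], [0.0, 0.0, 0.0, 1.0]]
wrist 66.26808719643827 -0.02952238748563311 [[0.34, 0.89, 0.31, 313.27], [-0.94, 0.33, 0.11, -603.66], [-0.0, -0.33, 0.94, 372.75], [0.0, 0.0, 0.0, 1.0]]
{'clock': 0.15, 'joint_positions': array([-1.25679002e+00,  1.16377308e-01,  1.44212752e+00,  3.39934614e-06,
        1.58398523e+00, -3.77783198e-02]), 'dq': array([ 0.00102532, -0.00125401, -0.00129432, -0.0008027 , -0.00039015,
        0.00189758]), 'effort': array([-1.95611901e-04, -7.32510853e+01, -6.32849479e+01, -4.36801486e-06,
        4.99739806e-03, -3.29139800e-05]), 'tcp_pos': array([ 232.55210775, -633.5328419 ,  244.72097952]), 'tcp_rot': array([[ 3.44573606e-01, -2.73951801e-04,  9.38759264e-01],
       [-9.38758875e-01,  8.54580714e-04,  3.44573713e-01],
       [-8.96642151e-04, -9.99999597e-01,  3.72912744e-05]]), 'force': array([-0.52110857,  0.55339914, -0.11784984]), 'ft_torque': array([ 0.03429755, -0.00947986,  0.00180467]), 'opening': 85.1373945108314}
```

View pics/top0.png

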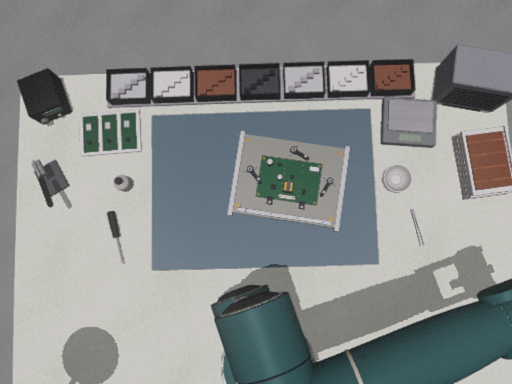

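View pics/scene0.png

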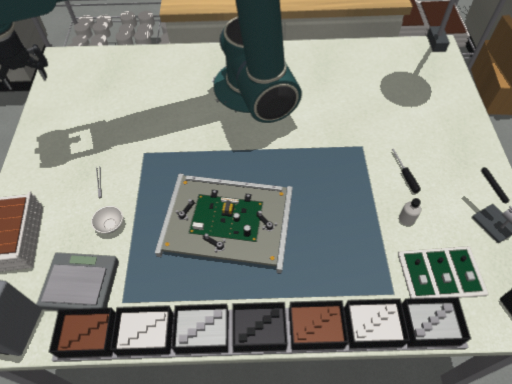

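```bash
cd pics; python3 -c "
import cv2
a=cv2.imread('top0.png')[70:300,110:370];cv2.imwrite('top0z.png',cv2.resize(a,None,fx=2.6,fy=2.6,interpolation=cv2.INTER_CUBIC))
a=cv2.imread('scene0.png');cv2.imwrite('scene0z.png',cv2.resize(a[100:300,130:400],None,fx=2.9,fy=2.9,interpolation=cv2.INTER_CUBIC))"
```

```text
(no output)
```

View pics/top0z.png

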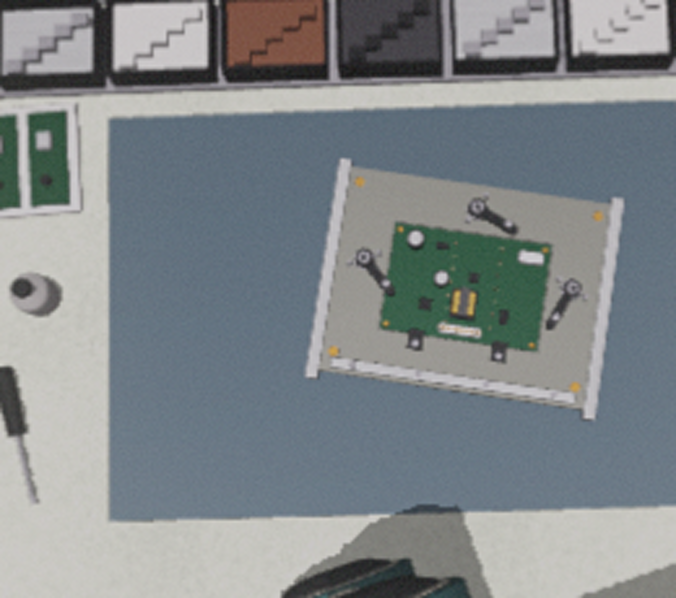

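View pics/scene0z.png

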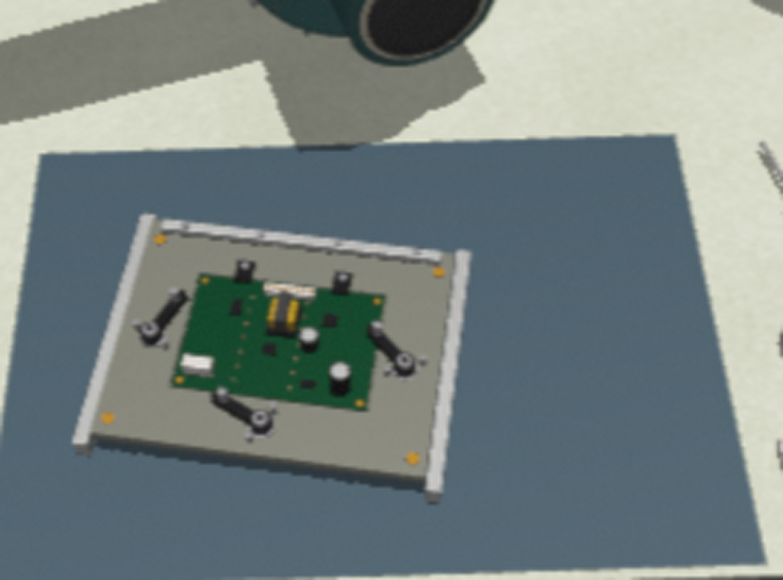

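View pics/wrist0.png

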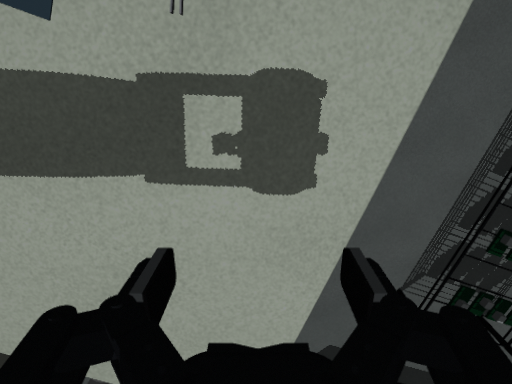

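The top view shows the pallet yawed about 8° clockwise. The hubs are near (250,169), (294,150) and (330,180), and the arms are about half open. Next I'll get rough positions.

```bash
python3 - <<'E'
from h import *
d=load('top0')
Z=lambda u,v,z: onz(d,u/2.6+110,v/2.6+70,z)
H={k:Z(*p,44) for k,p in dict(left=(364,257),far=(478,208),right=(573,287)).items()}
P={k:Z(*p,60) for k,p in dict(left=(388,290),far=(514,230),right=(550,324)).items()}
e=H['left']-H['right']; yaw=np.arctan2(-e[0],e[1]); print('yaw',yaw,np.linalg.norm(e))
R=np.array([[np.cos(yaw),-np.sin(yaw)],[np.sin(yaw),np.cos(yaw)]])
loc=dict(left=(15,125),right=(15,-125),far=(95,0))
for k in H: print(k,H[k],P[k],H[k][:2]-R@loc[k])
for n,p,z in[('bottle',(21,288),95),('tr',(463,303),59),('tall',(416,238),64),('short',(441,278),53),('relay',(530,257),47)]:
  w=Z(*p,z); print(n,w)
E
```

```text
yaw -0.17314866693100947 250.78409998188866
left [604.72656267  34.53907096  44.        ] [561.85979438   6.75653641  60.        ] [568.41525699 -86.0075552 ]
far [ 660.16101938 -103.23934447   44.        ] [ 629.15180524 -143.83283153   60.        ] [566.58153696 -86.87229004]
right [ 561.52027831 -212.49510035   44.        ] [ 516.29760982 -181.63283981   60.        ] [568.28016849 -86.77993068]
bottle [571.45841989 431.58586282  95.        ]
tr [544.0822302  -80.82008625  59.        ]
tall [622.18340201 -27.88106414  64.        ]
short [575.3989195  -56.11537724  53.        ]
relay [ 598.50727354 -162.67990672   47.        ]
```

servo_tool:
  moves:
    - {"delta_pos": [-40, 3, 42], "turn": 0.1, "grip": 0}
    - {"delta_pos": [-80, 6, 84], "turn": 0.2, "grip": 0}
    - {"delta_pos": [-120, 9, 126], "turn": 0.3, "grip": 0}
    - {"delta_pos": [-160, 12, 168], "turn": 0.4, "grip": 0}
    - {"delta_pos": [-200, 15, 210], "turn": 0.52, "grip": 0}

```text
clock: 0.78
tcp_pos: [361.2, -371.6, 229.7]
tcp_rot: [[-0.171, -0.0, 0.985], [-0.985, 0.001, -0.171], [-0.001, -1.0, -0.0]]
force: [0.9, -0.3, 1.0]
opening: -0.0
```

```bash
python3 - <<'E'
from h import *
s=sense();print(s['clock'],s['tcp_pos'],s['tcp_rot'],s['opening'],s['joint_positions'])
print(s['tcp_rot'].T@(np.array([510,-77,220])-s['tcp_pos']), np.arctan2(s['tcp_rot'][1,2],s['tcp_rot'][0,2]))
E
```

```text
0.775 [ 361.1711     -371.64131829  229.70790095] [[-1.71292191e-01 -1.84916685e-04  9.85220255e-01]
 [-9.85219959e-01  8.30353460e-04 -1.71291984e-01]
 [-7.86406302e-04 -9.99999638e-01 -3.24416672e-04]] -0.011746543508762444 [-8.49129037e-01 -2.25181655e-01  1.79418295e+00  4.09745811e-04
  1.57333687e+00  8.93809200e-01]
[-315.77210147    9.92503292   96.16270023] -0.1721408948072191
```

servo_tool:
  moves:
    - {"delta_pos": [-60, 2, 19], "turn": 0, "grip": 0}
    - {"delta_pos": [-120, 4, 38], "turn": 0, "grip": 0}
    - {"delta_pos": [-180, 6, 57], "turn": 0, "grip": 0}
    - {"delta_pos": [-240, 8, 76], "turn": 0, "grip": 0}
    - {"delta_pos": [-300, 10, 96], "turn": 0, "grip": 0}

```text
clock: 1.4
tcp_pos: [505.5, -94.4, 220.1]
tcp_rot: [[-0.171, 0.0, 0.985], [-0.985, 0.001, -0.171], [-0.001, -1.0, 0.0]]
force: [0.7, -0.3, 0.5]
opening: 0.3
```

```bash
python3 - <<'E'
from h import *
p,d=grab('wrist','wrist1');s=sense();print(s['tcp_pos'],s['force'],np.abs(s['dq']).max())
cv2.imwrite('pics/wrist1z.png',cv2.resize(p[:,:,::-1],(800,600),interpolation=cv2.INTER_CUBIC))
E
```

```text
[507.71818364 -89.0316676  219.58323773] [ 0.28810276  3.90552559 -1.75128909] 0.16948295679151834
```

View pics/wrist1z.png

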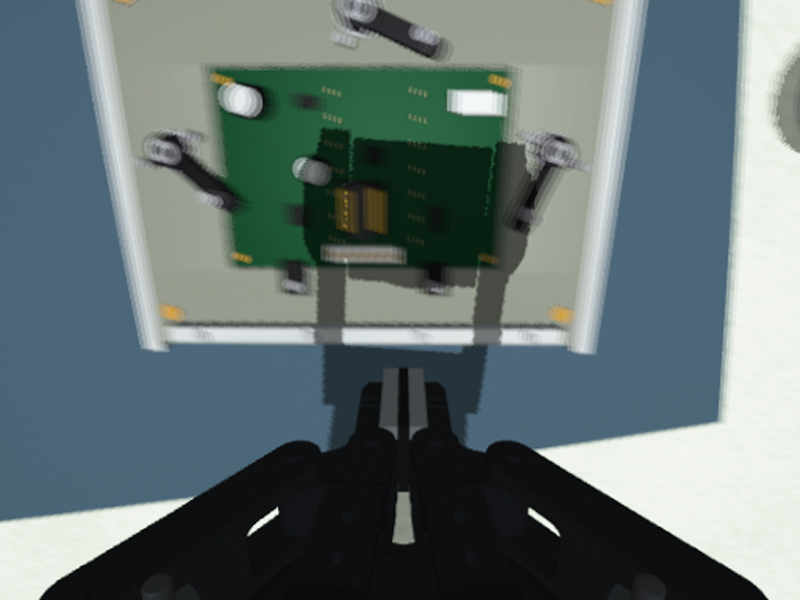

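Motion blur: the arm was still moving when the picture was taken. The pallet is square in the view, so I'll settle and take it again, slightly farther back.

servo_tool:
  moves:
    - {"delta_pos": [0, 0, -15], "turn": 0, "grip": 0}
    - {"delta_pos": [0, 0, -15], "turn": 0, "grip": 0}
    - {"delta_pos": [0, 0, -15], "turn": 0, "grip": 0}
    - {"delta_pos": [0, 0, -15], "turn": 0, "grip": 0}
    - {"delta_pos": [0, 0, -15], "turn": 0, "grip": 0}

```text
clock: 2.08
tcp_pos: [492.9, -87.1, 219.6]
tcp_rot: [[-0.169, 0.001, 0.986], [-0.986, 0.003, -0.169], [-0.003, -1.0, -0.0]]
force: [0.4, -0.4, -0.7]
opening: 0.2
```

```bash
python3 - <<'E'
from h import *
p,d=grab('wrist','wrist2');s=sense();print(s['tcp_pos'],s['force'],np.abs(s['dq']).max())
cv2.imwrite('pics/wrist2z.png',cv2.resize(p[:300,:,::-1],None,fx=1.5625,fy=1.5625,interpolation=cv2.INTER_CUBIC))
E
```

```text
[492.9092573  -86.91008112 219.55077411] [ 0.60377853  0.30730952 -0.23485598] 0.004300896703129912
```

View pics/wrist2z.png

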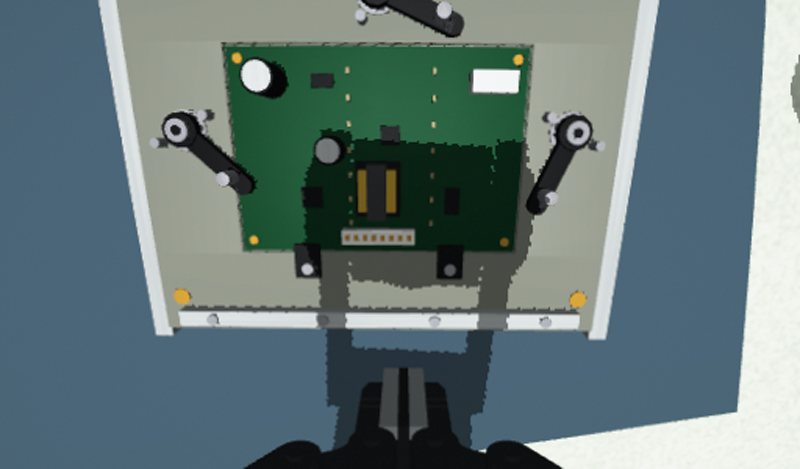

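The picture is sharp now. In the zoomed view the hubs are at left (178,129) and right (577,131). The post tops are at left (222,179), right (552,198) and far (445,9).

```bash
python3 - <<'E'
from h import *
d=load('wrist2')
Z=lambda u,v,z: onz(d,u/1.5625,v/1.5625,z)[:2]
HL,HR=Z(178,129,44),Z(577,131,44)
e=HL-HR; yaw=np.arctan2(-e[0],e[1]); R=np.array([[np.cos(yaw),-np.sin(yaw)],[np.sin(yaw),np.cos(yaw)]])
O=(HL+HR)/2-R@[15,0]; print('yaw',yaw,np.linalg.norm(e),O,HL,HR)
for n,p,z in[('lpost',(222,179),60),('rpost',(552,198),60),('fpost',(445,9),60),('tr',(376,187),59),('tall',(256,76),64),('short',(327,149),53),('relay',(495,81),47),('b_fl',(223,45),31),('b_fr',(533,45),31),('b_nl',(246,251),31),('b_nr',(515,250),31)]:
  w=Z(*p,z); print(n,w.round(1),'pallet',(R.T@(w-O)).round(1))
print(sense()['tcp_rot'].round(4))
E
```

```text
yaw -0.17641952939329061 250.35714503351534 [569.7037273  -82.36083082] [606.44046999  38.24218221] [ 562.50133647 -208.22901816]
lpost [572.2  13.3] pallet [-14.3  94.6]
rpost [ 526.3 -185.1] pallet [ -24.7 -108.8]
fpost [ 639.4 -134.4] pallet [ 77.8 -39. ]
tr [551.1 -78.9] pallet [-19.    0.1]
tall [623.9 -23.9] pallet [43.1 67.1]
short [578.1 -53.1] pallet [ 3.2 30.3]
relay [ 599.3 -160. ] pallet [ 42.8 -71.2]
b_fl [650.2   0.7] pallet [64.6 95.9]
b_fr [ 617.1 -188.7] pallet [ 65.3 -96.3]
b_nl [520.6  22.5] pallet [-66.7  94.6]
b_nr [ 489.1 -165.3] pallet [-64.8 -95.8]
[[-1.688e-01  4.000e-04  9.857e-01]
 [-9.857e-01  3.300e-03 -1.688e-01]
 [-3.300e-03 -1.000e+00 -1.000e-04]]
```

servo_tool:
  moves:
    - {"delta_pos": [-55, 30, 16], "turn": 0, "grip": 0}
    - {"delta_pos": [-110, 60, 32], "turn": 0, "grip": 0}
    - {"delta_pos": [-115, 90, 33], "turn": 0, "grip": 0}
    - {"delta_pos": [-115, 110, 33], "turn": 0, "grip": 0}
    - {"delta_pos": [-115, 115, 33], "turn": 0, "grip": 0}

```text
clock: 2.75
tcp_pos: [544.4, 20.6, 104.0]
tcp_rot: [[-0.169, -0.001, 0.986], [-0.986, 0.003, -0.169], [-0.003, -1.0, -0.002]]
force: [-1.1, -0.2, 1.5]
opening: 0.3
```

```bash
cat >> h.py <<'E'
YAW=-0.1764; OO=np.array([569.7,-82.4])
def st():
    s=sense(); R=np.array([[np.cos(YAW),-np.sin(YAW)],[np.sin(YAW),np.cos(YAW)]])
    z=s['tcp_rot'][:2,2]; print('t',s['clock'],'pallet',(R.T@(s['tcp_pos'][:2]-OO)).round(1),'z',s['tcp_pos'][2].round(1),'ang',round(np.arctan2(z[1],z[0])-YAW,3),'F',(R.T@s['force'][:2]).round(1),s['force'][2].round(1),'dq',np.abs(s['dq']).max().round(3))
E
python3 - <<'E'
from h import *
st()
p,d=grab('wrist','wrist3')
p,d=grab('scene','scene3');cv2.imwrite('pics/scene3z.png',cv2.resize(p[100:300,130:400,::-1],None,fx=2.9,fy=2.9,interpolation=cv2.INTER_CUBIC))
E
```

```text
t 2.75 pallet [-43.   96.9] z 104.0 ang 0.006 F [-1.  -0.4] 1.5 dq 0.057
```

View pics/wrist3.png

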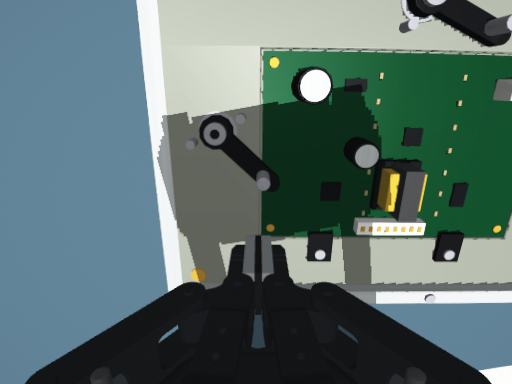

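View pics/scene3z.png

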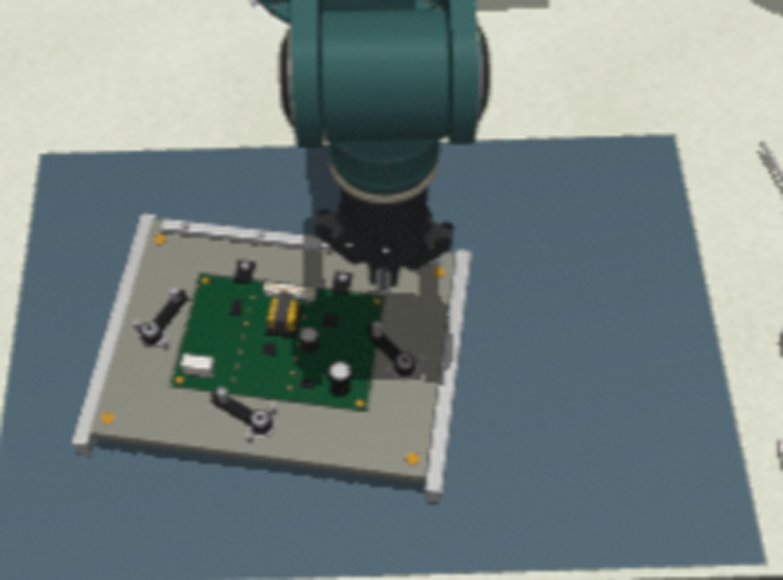

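The finger tips (258,240) are in line with the left post top (263,183). Next I'll re-measure from this nearer view.

```bash
python3 - <<'E'
from h import *
d=load('wrist3'); R=np.array([[np.cos(YAW),-np.sin(YAW)],[np.sin(YAW),np.cos(YAW)]])
for n,u,v,z in[('hub',214,131,44),('post',263,183,60),('tip',258,240,90),('tipL',236,246,90),('tipR',281,246,90),('short',367,156,53),('tall',315,86,64),('lug',320,235,32)]:
  print(n,(R.T@(onz(d,u,v,z)[:2]-OO)).round(1))
E
```

```text
hub [ 16.1 126.1]
post [-13.2  94.9]
tip [-36.1  97.8]
tipL [-39.9 109.9]
tipR [-39.7  85.2]
short [ 2.6 30.3]
tall [43.5 67.5]
lug [-63.8  50.5]
```

servo_tool:
  moves:
    - {"delta_pos": [0, 14, 0], "turn": 0, "grip": 0}
    - {"delta_pos": [0, 28, 0], "turn": 0, "grip": 0}
    - {"delta_pos": [0, 40, 0], "turn": 0, "grip": 0}
    - {"delta_pos": [0, 42, 0], "turn": 0, "grip": 0}
    - {"delta_pos": [0, 42, 4], "turn": 0, "grip": 0}

```text
clock: 3.48
tcp_pos: [549.0, 19.9, 63.3]
tcp_rot: [[-0.17, 0.001, 0.985], [-0.985, 0.003, -0.17], [-0.003, -1.0, 0.0]]
force: [0.9, -0.1, 0.3]
opening: -0.7
```

```bash
python3 -c "
from h import *
st()"
```

```text
t 3.475 pallet [-38.4  97.1] z 63.3 ang 0.006 F [0.9 0.1] 0.3 dq 0.082
```

servo_tool:
  moves:
    - {"delta_pos": [1, 1, 5], "turn": 0, "grip": 0}
    - {"delta_pos": [3, 1, 10], "turn": 0, "grip": 0}
    - {"delta_pos": [5, 1, 15], "turn": 0, "grip": 0}
    - {"delta_pos": [7, 1, 20], "turn": 0, "grip": 0}
    - {"delta_pos": [9, 1, 25], "turn": 0, "grip": 0}

```text
clock: 4.1
tcp_pos: [572.2, 6.4, 62.3]
tcp_rot: [[-0.17, -0.0, 0.985], [-0.985, 0.003, -0.17], [-0.003, -1.0, -0.001]]
force: [-2.9, -1.6, 1.1]
opening: 0.1
```

```bash
python3 -c "
from h import *
st();grab('wrist','wrist4')"
```

```text
t 4.1 pallet [-13.1  87.8] z 62.3 ang 0.006 F [-2.6 -2.1] 1.1 dq 0.082
```

View pics/wrist4.png

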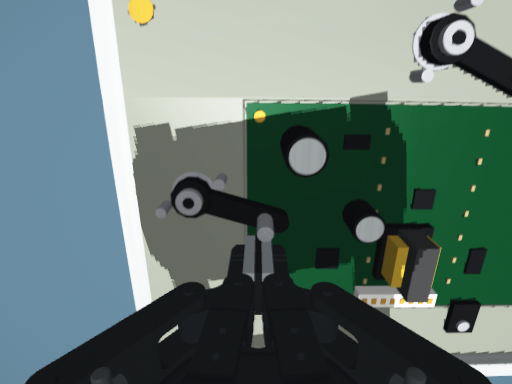

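The arm is turning well: the post at (264,228) is against the fingers and the bar is nearly square to the edge. I'll continue gently.

servo_tool:
  moves:
    - {"delta_pos": [1, 0, 3], "turn": 0, "grip": 0}
    - {"delta_pos": [2, 0, 6], "turn": 0, "grip": 0}
    - {"delta_pos": [2, 0, 8], "turn": 0, "grip": 0}
    - {"delta_pos": [2, 0, 9], "turn": 0, "grip": 0}
    - {"delta_pos": [2, 0, 10], "turn": 0, "grip": 0}

```text
clock: 4.78
tcp_pos: [582.3, 2.5, 62.4]
tcp_rot: [[-0.17, 0.001, 0.985], [-0.985, 0.003, -0.17], [-0.003, -1.0, 0.0]]
force: [-2.1, 0.2, 0.8]
opening: 0.1
```

```bash
python3 -c "
from h import *
st()"
```

```text
t 4.775 pallet [-2.5 85.8] z 62.4 ang 0.006 F [-2.1 -0.2] 0.8 dq 0.018
```

servo_tool:
  moves:
    - {"delta_pos": [0, 0, 1], "turn": 0, "grip": 0}
    - {"delta_pos": [0, 0, 2], "turn": 0, "grip": 0}
    - {"delta_pos": [0, 0, 2], "turn": 0, "grip": 0}
    - {"delta_pos": [0, 0, 2.5], "turn": 0, "grip": 0}
    - {"delta_pos": [0, 0, 2.5], "turn": 0, "grip": 0}

```text
clock: 5.4
tcp_pos: [583.7, 2.2, 62.2]
tcp_rot: [[-0.17, -0.002, 0.985], [-0.985, 0.003, -0.17], [-0.003, -1.0, -0.003]]
force: [-12.3, -0.5, 4.7]
opening: 0.1
```

```bash
python3 -c "
from h import *
st()"
```

```text
t 5.4 pallet [-1.  85.8] z 62.2 ang 0.006 F [-12.   -2.6] 4.7 dq 0.002
```

Force rose to 12 N with no travel, so the left arm is on its stop. I'll back off, lift and cross to the right arm.

servo_tool:
  moves:
    - {"delta_pos": [0, 0, -14], "turn": 0, "grip": 0}
    - {"delta_pos": [0, -25, -20], "turn": 0, "grip": 0}
    - {"delta_pos": [20, -50, -24], "turn": 0, "grip": 0}
    - {"delta_pos": [70, -55, -30], "turn": -0.15, "grip": 0}
    - {"delta_pos": [120, -55, -36], "turn": -0.3, "grip": 0}

```text
clock: 6.02
tcp_pos: [527.5, -110.8, 117.8]
tcp_rot: [[0.135, -0.0, 0.991], [-0.991, 0.003, 0.135], [-0.003, -1.0, 0.0]]
force: [0.7, -0.6, -0.5]
opening: 0.1
```

```bash
python3 - <<'E'
from h import *
st(); s=sense(); R=np.array([[np.cos(YAW),-np.sin(YAW)],[np.sin(YAW),np.cos(YAW)]])
w=OO+R@[-48,-122]; print((s['tcp_rot'].T@(np.r_[w,110]-s['tcp_pos'])).round(1))
E
```

```text
t 6.025 pallet [-36.5 -35.4] z 117.8 ang 0.312 F [ 0.8 -0.5] -0.5 dq 1.932
[ 78.9   7.6 -37.5]
```

servo_tool:
  moves:
    - {"delta_pos": [35, 4, -17], "turn": -0.1, "grip": 0}
    - {"delta_pos": [70, 8, -33], "turn": -0.19, "grip": 0}
    - {"delta_pos": [79, 8, -37], "turn": -0.19, "grip": 0}
    - {"delta_pos": [79, 8, -37], "turn": -0.19, "grip": 0}
    - {"delta_pos": [79, 8, -37], "turn": -0.19, "grip": 0}

```text
clock: 6.65
tcp_pos: [501.8, -193.2, 109.8]
tcp_rot: [[0.32, 0.0, 0.948], [-0.948, 0.003, 0.32], [-0.002, -1.0, 0.001]]
force: [0.0, 0.1, 0.7]
opening: -0.1
```

```bash
python3 - <<'E'
from h import *
st();grab('wrist','wrist5')
E
```

```text
t 6.65 pallet [ -47.4 -121. ] z 109.8 ang 0.502 F [-0.   0.1] 0.7 dq 0.007
```

View pics/wrist5.png

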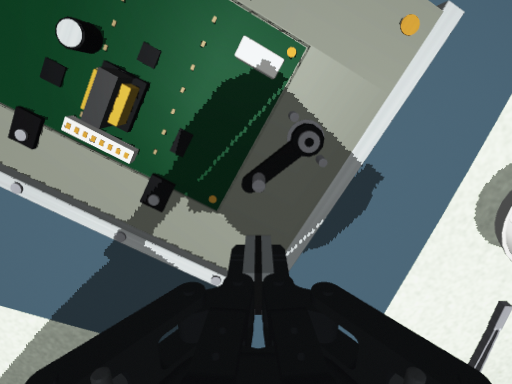

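The right post top (259,185) is directly ahead of the fingers, with the hub at (309,142). I'll measure, then descend.

```bash
python3 - <<'E'
from h import *
d=load('wrist5'); R=np.array([[np.cos(YAW),-np.sin(YAW)],[np.sin(YAW),np.cos(YAW)]])
for n,u,v,z in[('hub',309,142,44),('post',259,185,60),('relay',262,52,47)]:
  print(n,(R.T@(onz(d,u,v,z)[:2]-OO)).round(1))
E
```

```text
hub [  14.  -125.4]
post [ -23.6 -108.3]
relay [ 46.5 -71.8]
```

servo_tool:
  moves:
    - {"delta_pos": [0, 14, 0], "turn": 0, "grip": 0}
    - {"delta_pos": [0, 28, 0], "turn": 0, "grip": 0}
    - {"delta_pos": [0, 42, 0], "turn": 0, "grip": 0}
    - {"delta_pos": [0, 48, 0], "turn": 0, "grip": 0}
    - {"delta_pos": [0, 48, 0], "turn": 0, "grip": 0}

```text
clock: 7.32
tcp_pos: [501.7, -193.0, 61.2]
tcp_rot: [[0.32, -0.001, 0.947], [-0.947, 0.003, 0.32], [-0.003, -1.0, 0.0]]
force: [-0.5, 0.0, -0.4]
opening: 0.4
```

```bash
python3 - <<'E'
from h import *
st()
s=sense(); R=np.array([[np.cos(YAW),-np.sin(YAW)],[np.sin(YAW),np.cos(YAW)]])
u=np.array([np.cos(.5),np.sin(.5)])
for th in (1.2,1,.8,.6,.4,.2,0):
    p=np.array([16-42*np.sin(th),-124.5+42*np.cos(th)])-u*15.5
    w=OO+R@p; print(th,p.round(1),(s['tcp_rot'].T@(np.r_[w,62]-s['tcp_pos'])).round(1))
E
```

```text
t 7.325 pallet [ -47.5 -120.8] z 61.2 ang 0.502 F [-0.5 -0.1] -0.4 dq 0.015
1.2 [ -36.7 -116.7] [ 1.6 -0.8 11.4]
1 [ -32.9 -109.2] [-3.1 -0.8 18.3]
0.8 [ -27.7 -102.7] [-6.3 -0.7 26.1]
0.6 [-21.3 -97.3] [-8.  -0.7 34.3]
0.4 [-14.  -93.2] [-8.  -0.7 42.7]
0.2 [ -5.9 -90.8] [-6.3 -0.7 50.9]
0 [  2.4 -89.9] [-3.  -0.7 58.6]
```

servo_tool:
  moves:
    - {"delta_pos": [0, 0, 6], "turn": 0, "grip": 0}
    - {"delta_pos": [0, 0, 12], "turn": 0, "grip": 0}
    - {"delta_pos": [-3, 0, 18], "turn": 0, "grip": 0}
    - {"delta_pos": [-5, 0, 24], "turn": 0, "grip": 0}
    - {"delta_pos": [-7, 0, 30], "turn": 0, "grip": 0}

```text
clock: 7.95
tcp_pos: [528.3, -176.4, 61.4]
tcp_rot: [[0.32, -0.001, 0.947], [-0.947, 0.003, 0.32], [-0.003, -1.0, 0.0]]
force: [-3.0, 0.4, 0.6]
opening: -0.1
```

servo_tool:
  moves:
    - {"delta_pos": [-1, 0, 5], "turn": 0, "grip": 0}
    - {"delta_pos": [-1, 0, 10], "turn": 0, "grip": 0}
    - {"delta_pos": [-1, 0, 15], "turn": 0, "grip": 0}
    - {"delta_pos": [0, 0, 19], "turn": 0, "grip": 0}
    - {"delta_pos": [0, 0, 20], "turn": 0, "grip": 0}

```text
clock: 8.57
tcp_pos: [547.5, -170.1, 61.4]
tcp_rot: [[0.32, -0.001, 0.947], [-0.947, 0.003, 0.32], [-0.003, -1.0, 0.0]]
force: [-1.5, -0.4, -1.4]
opening: 0.3
```

```bash
python3 - <<'E'
from h import *
st();grab('wrist','wrist6')
E
```

```text
t 8.575 pallet [ -6.5 -90.2] z 61.4 ang 0.502 F [-1.4 -0.7] -1.4 dq 0.009
```

View pics/wrist6.png

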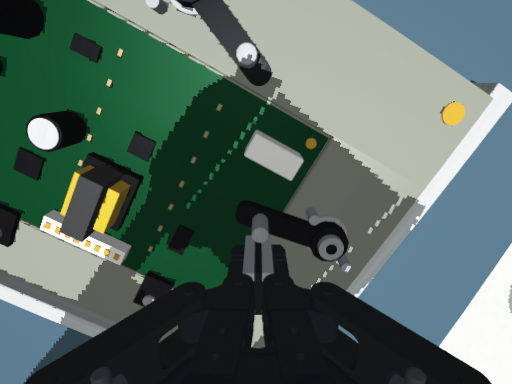

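The right arm is close to home, with the post at (261,228) touching the fingers. Now the last few millimetres, slowly.

servo_tool:
  moves:
    - {"delta_pos": [1, 0, 2], "turn": 0, "grip": 0}
    - {"delta_pos": [2, 0, 4], "turn": 0, "grip": 0}
    - {"delta_pos": [2.5, 0, 5], "turn": 0, "grip": 0}
    - {"delta_pos": [3, 0, 6], "turn": 0, "grip": 0}
    - {"delta_pos": [3, 0, 6], "turn": 0, "grip": 0}

```text
clock: 9.25
tcp_pos: [553.8, -171.0, 61.3]
tcp_rot: [[0.32, -0.002, 0.947], [-0.947, 0.003, 0.32], [-0.004, -1.0, -0.001]]
force: [-5.2, 0.6, 1.3]
opening: -0.2
```

```bash
python3 - <<'E'
from h import *
st()
E
```

```text
t 9.25 pallet [ -0.1 -90. ] z 61.3 ang 0.502 F [-5.2 -0.3] 1.3 dq 0.004
```

servo_tool:
  moves:
    - {"delta_pos": [0.5, 0, 1], "turn": 0, "grip": 0}
    - {"delta_pos": [1, 0, 2], "turn": 0, "grip": 0}
    - {"delta_pos": [1, 0, 2], "turn": 0, "grip": 0}
    - {"delta_pos": [1, 0, 2], "turn": 0, "grip": 0}
    - {"delta_pos": [1, 0, 2], "turn": 0, "grip": 0}

```text
clock: 9.88
tcp_pos: [554.4, -171.0, 61.0]
tcp_rot: [[0.32, -0.006, 0.947], [-0.947, 0.004, 0.32], [-0.006, -1.0, -0.004]]
force: [-17.8, 3.6, 7.2]
opening: 0.2
```

```bash
python3 - <<'E'
from h import *
st()
E
```

```text
t 9.875 pallet [  0.5 -89.9] z 61.0 ang 0.502 F [-18.1   0.4] 7.2 dq 0.003
```

The right arm is hard home: 18 N with 0.6 mm of travel. I'll back off, lift, turn, and go to the far arm.

servo_tool:
  moves:
    - {"delta_pos": [-4, 0, -12], "turn": 0, "grip": 0}
    - {"delta_pos": [-5, -25, -16], "turn": 0, "grip": 0}
    - {"delta_pos": [-5, -55, -16], "turn": -0.1, "grip": 0}
    - {"delta_pos": [-5, -70, -10], "turn": -0.28, "grip": 0}
    - {"delta_pos": [-5, -70, 0], "turn": -0.46, "grip": 0}

```text
clock: 10.5
tcp_pos: [553.7, -166.9, 132.9]
tcp_rot: [[0.711, -0.003, 0.703], [-0.703, 0.003, 0.711], [-0.004, -1.0, 0.0]]
force: [-0.2, -0.4, -0.7]
opening: 0.0
```

```bash
cat >> h.py <<'E'
def to(x,y,z):
    s=sense(); R=np.array([[np.cos(YAW),-np.sin(YAW)],[np.sin(YAW),np.cos(YAW)]])
    print((x,y,z),(s['tcp_rot'].T@(np.r_[OO+R@[x,y],z]-s['tcp_pos'])).round(1))
E
python3 - <<'E'
from h import *
st();to(92,-63,110)
E
```

```text
t 10.5 pallet [ -0.9 -85.9] z 132.9 ang 0.968 F [-0.1 -0.4] -0.7 dq 1.342
(92, -63, 110) [63.6 22.6 71.6]
```

servo_tool:
  moves:
    - {"delta_pos": [13, 0, 14], "turn": -0.18, "grip": 0}
    - {"delta_pos": [26, 0, 28], "turn": -0.36, "grip": 0}
    - {"delta_pos": [39, 5, 43], "turn": -0.54, "grip": 0}
    - {"delta_pos": [52, 10, 58], "turn": -0.72, "grip": 0}
    - {"delta_pos": [63, 15, 71], "turn": -0.9, "grip": 0}

```text
clock: 11.12
tcp_pos: [649.0, -160.6, 117.5]
tcp_rot: [[0.992, -0.002, -0.126], [0.126, 0.003, 0.992], [-0.002, -1.0, 0.003]]
force: [0.3, 0.2, 0.1]
opening: 0.1
```

```bash
python3 - <<'E'
from h import *
st();to(92,-63,110)
E
```

```text
t 11.125 pallet [ 91.7 -63.1] z 117.5 ang 1.874 F [0.2 0.3] 0.1 dq 1.356
(92, -63, 110) [ 0.3  7.5 -0. ]
```

servo_tool:
  moves:
    - {"delta_pos": [0, 4, 0], "turn": -0.12, "grip": 0}
    - {"delta_pos": [0, 7, 0], "turn": -0.23, "grip": 0}
    - {"delta_pos": [0, 7, 0], "turn": -0.23, "grip": 0}
    - {"delta_pos": [0, 7, 0], "turn": -0.23, "grip": 0}
    - {"delta_pos": [0, 7, 0], "turn": -0.23, "grip": 0}

```text
clock: 11.75
tcp_pos: [649.0, -160.6, 110.8]
tcp_rot: [[0.938, -0.002, -0.348], [0.348, 0.003, 0.938], [-0.001, -1.0, 0.003]]
force: [0.1, -0.7, 0.3]
opening: -0.3
```

```bash
python3 - <<'E'
from h import *
st();grab('wrist','wrist7')
E
```

```text
t 11.75 pallet [ 91.8 -63.1] z 110.8 ang 2.102 F [ 0.2 -0.6] 0.3 dq 0.008
```

View pics/wrist7.png

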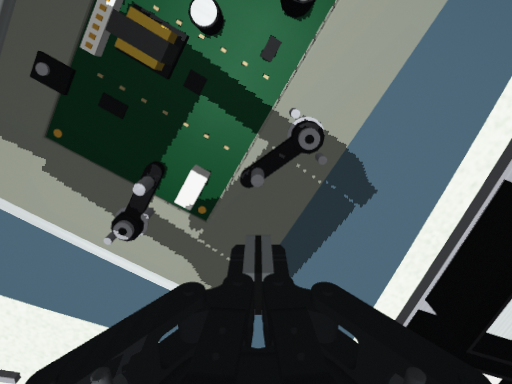

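The far post top is at (257,180), dead ahead, and its hub is at (310,139). I'll measure it and check the closed right arm as well.

```bash
python3 - <<'E'
from h import *
d=load('wrist7'); R=np.array([[np.cos(YAW),-np.sin(YAW)],[np.sin(YAW),np.cos(YAW)]])
for n,u,v,z in[('hub',310,139,44),('post',257,180,60),('relay',193,186,47),('Rhub',122,231,44),('Rpost',139,188,60)]:
  print(n,(R.T@(onz(d,u,v,z)[:2]-OO)).round(1))
u=np.array([np.cos(2.1),np.sin(2.1)])
for th in (1.2,1,.8,.6,.4,.2,0):
    p=np.array([95-42*np.cos(th),-42*np.sin(th)])-u*15.5; print(th,end=' '); to(*p.round(1),62)
E
```

```text
hub [95.9  0.5]
post [ 77.5 -37.6]
relay [ 43.6 -67.2]
Rhub [  13.4 -127. ]
Rpost [ 14.4 -81. ]
1.2 (np.float64(87.6), np.float64(-52.5), 62) [ 1.8 48.8 11.1]
1 (np.float64(80.1), np.float64(-48.7), 62) [-2.7 48.8 18.2]
0.8 (np.float64(73.6), np.float64(-43.5), 62) [-5.7 48.8 26. ]
0.6 (np.float64(68.2), np.float64(-37.1), 62) [-7.1 48.9 34.2]
0.4 (np.float64(64.1), np.float64(-29.7), 62) [-6.8 48.9 42.7]
0.2 (np.float64(61.7), np.float64(-21.7), 62) [-4.9 48.9 50.8]
0 (np.float64(60.8), np.float64(-13.4), 62) [-1.4 48.9 58.4]
```

servo_tool:
  moves:
    - {"delta_pos": [0, 14, 0], "turn": 0, "grip": 0}
    - {"delta_pos": [0, 28, 0], "turn": 0, "grip": 0}
    - {"delta_pos": [0, 42, 0], "turn": 0, "grip": 0}
    - {"delta_pos": [0, 49, 0], "turn": 0, "grip": 0}
    - {"delta_pos": [0, 49, 0], "turn": 0, "grip": 0}

```text
clock: 12.42
tcp_pos: [648.6, -160.4, 61.0]
tcp_rot: [[0.938, -0.003, -0.348], [0.348, 0.003, 0.938], [-0.002, -1.0, 0.004]]
force: [0.1, 0.6, 0.4]
opening: -0.2
```

servo_tool:
  moves:
    - {"delta_pos": [0, 0, 6], "turn": 0, "grip": 0}
    - {"delta_pos": [0, 0, 12], "turn": 0, "grip": 0}
    - {"delta_pos": [-3, 0, 18], "turn": 0, "grip": 0}
    - {"delta_pos": [-5, 0, 24], "turn": 0, "grip": 0}
    - {"delta_pos": [-6, 0, 30], "turn": 0, "grip": 0}

```text
clock: 13.05
tcp_pos: [632.3, -134.2, 61.5]
tcp_rot: [[0.938, -0.003, -0.348], [0.348, 0.003, 0.937], [-0.002, -1.0, 0.003]]
force: [-0.5, -2.6, 1.2]
opening: 0.0
```

servo_tool:
  moves:
    - {"delta_pos": [-1, 0, 5], "turn": 0, "grip": 0}
    - {"delta_pos": [-1, 0, 10], "turn": 0, "grip": 0}
    - {"delta_pos": [0, 0, 15], "turn": 0, "grip": 0}
    - {"delta_pos": [0, 0, 19], "turn": 0, "grip": 0}
    - {"delta_pos": [1, 0, 20], "turn": 0, "grip": 0}

```text
clock: 13.68
tcp_pos: [626.3, -114.8, 61.6]
tcp_rot: [[0.937, -0.003, -0.348], [0.348, 0.003, 0.937], [-0.001, -1.0, 0.003]]
force: [-0.3, -2.0, 0.3]
opening: 0.1
```

```bash
python3 - <<'E'
from h import *
st();grab('wrist','wrist8')
E
```

```text
t 13.675 pallet [ 61.4 -22. ] z 61.6 ang 2.103 F [ 0. -2.] 0.3 dq 0.014
```

View pics/wrist8.png

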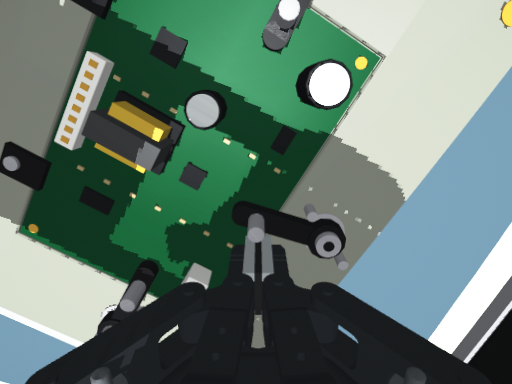

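servo_tool:
  moves:
    - {"delta_pos": [1, 0, 2], "turn": 0, "grip": 0}
    - {"delta_pos": [2, 0, 4], "turn": 0, "grip": 0}
    - {"delta_pos": [2.5, 0, 5], "turn": 0, "grip": 0}
    - {"delta_pos": [3, 0, 6], "turn": 0, "grip": 0}
    - {"delta_pos": [3, 0, 6], "turn": 0, "grip": 0}

```text
clock: 14.35
tcp_pos: [627.1, -108.1, 61.6]
tcp_rot: [[0.937, -0.003, -0.348], [0.348, 0.003, 0.937], [-0.001, -1.0, 0.003]]
force: [-0.2, -1.1, -0.1]
opening: 0.3
```

servo_tool:
  moves:
    - {"delta_pos": [0.5, 0, 1], "turn": 0, "grip": 0}
    - {"delta_pos": [1, 0, 2], "turn": 0, "grip": 0}
    - {"delta_pos": [1, 0, 2], "turn": 0, "grip": 0}
    - {"delta_pos": [1, 0, 2], "turn": 0, "grip": 0}
    - {"delta_pos": [1, 0, 2], "turn": 0, "grip": 0}

```text
clock: 14.98
tcp_pos: [627.3, -105.7, 61.6]
tcp_rot: [[0.937, -0.003, -0.348], [0.348, 0.003, 0.937], [-0.001, -1.0, 0.004]]
force: [-1.0, -0.4, -0.3]
opening: -0.0
```

```bash
python3 - <<'E'
from h import *
st()
E
```

```text
t 14.975 pallet [ 60.8 -12.9] z 61.6 ang 2.103 F [-0.9 -0.6] -0.3 dq 0.001
```

servo_tool:
  moves:
    - {"delta_pos": [0.5, 0, 1], "turn": 0, "grip": 0}
    - {"delta_pos": [1, 0, 2], "turn": 0, "grip": 0}
    - {"delta_pos": [1, 0, 2], "turn": 0, "grip": 0}
    - {"delta_pos": [1, 0, 2], "turn": 0, "grip": 0}
    - {"delta_pos": [1, 0, 2], "turn": 0, "grip": 0}

```text
clock: 15.6
tcp_pos: [627.5, -105.0, 61.7]
tcp_rot: [[0.938, -0.003, -0.348], [0.348, 0.0, 0.938], [-0.002, -1.0, 0.001]]
force: [-2.5, -12.8, -0.1]
opening: -0.2
```

```bash
python3 - <<'E'
from h import *
st();grab('wrist','wrist9')
E
```

```text
t 15.6 pallet [ 60.9 -12.1] z 61.7 ang 2.102 F [ -0.2 -13. ] -0.1 dq 0.001
```

View pics/wrist9.png

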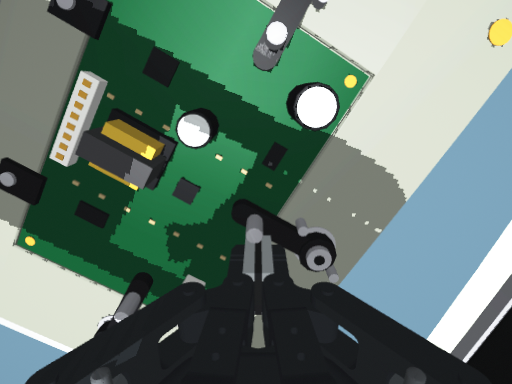

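The far arm is on its stop: 13 N with no travel. I'll back off, lift clear, and turn back over the near side for a check picture.

servo_tool:
  moves:
    - {"delta_pos": [-4, 0, -12], "turn": 0, "grip": 0}
    - {"delta_pos": [-5, -25, -16], "turn": 0, "grip": 0}
    - {"delta_pos": [-5, -60, -16], "turn": 0.1, "grip": 0}
    - {"delta_pos": [-5, -100, -16], "turn": 0.28, "grip": 0}
    - {"delta_pos": [-20, -130, -16], "turn": 0.46, "grip": 0}

```text
clock: 16.27
tcp_pos: [615.0, -127.2, 193.4]
tcp_rot: [[0.994, -0.001, 0.11], [-0.11, 0.001, 0.994], [-0.002, -1.0, 0.0]]
force: [-0.7, 0.1, 0.1]
opening: 0.2
```

```bash
python3 - <<'E'
from h import *
st();to(-85,0,250)
E
```

```text
t 16.275 pallet [ 52.5 -36.1] z 193.4 ang 1.637 F [-0.7  0. ] 0.1 dq 1.321
(-85, 0, 250) [-134.9  -56.4   45.2]
```

servo_tool:
  moves:
    - {"delta_pos": [-27, -11, 9], "turn": 0.18, "grip": 0}
    - {"delta_pos": [-54, -22, 18], "turn": 0.36, "grip": 0}
    - {"delta_pos": [-81, -33, 27], "turn": 0.54, "grip": 0}
    - {"delta_pos": [-108, -45, 36], "turn": 0.72, "grip": 0}
    - {"delta_pos": [-135, -56, 45], "turn": 0.9, "grip": 0}

```text
clock: 16.9
tcp_pos: [485.1, -67.5, 250.2]
tcp_rot: [[0.527, -0.001, 0.85], [-0.85, 0.001, 0.527], [-0.001, -1.0, -0.0]]
force: [0.1, 0.3, 0.7]
opening: -0.1
```

servo_tool:
  moves:
    - {"delta_pos": [0, 0, 0], "turn": 0.18, "grip": 0}
    - {"delta_pos": [0, 0, 0], "turn": 0.36, "grip": 0}
    - {"delta_pos": [0, 0, 0], "turn": 0.54, "grip": 0}
    - {"delta_pos": [0, 0, 0], "turn": 0.74, "grip": 0}
    - {"delta_pos": [0, 0, 0], "turn": 0.74, "grip": 0}

```text
clock: 17.52
tcp_pos: [485.1, -67.6, 250.2]
tcp_rot: [[-0.184, -0.001, 0.983], [-0.983, 0.001, -0.184], [-0.001, -1.0, -0.001]]
force: [-0.6, 0.0, -0.5]
opening: -0.1
```

servo_tool:
  moves:
    - {"delta_pos": [0, 0, 0], "turn": 0, "grip": 0}
    - {"delta_pos": [0, 0, 0], "turn": 0, "grip": 0}
    - {"delta_pos": [0, 0, 0], "turn": 0, "grip": 0}
    - {"delta_pos": [0, 0, 0], "turn": 0, "grip": 0}
    - {"delta_pos": [0, 0, 0], "turn": 0, "grip": 0}

```text
clock: 18.15
tcp_pos: [485.1, -67.6, 250.2]
tcp_rot: [[-0.184, -0.001, 0.983], [-0.983, 0.001, -0.184], [-0.001, -1.0, -0.001]]
force: [-0.2, 0.7, -0.4]
opening: -0.1
```

```bash
python3 - <<'E'
from h import *
st();p,d=grab('wrist','wrist10');grab('top','top10')
cv2.imwrite('pics/wrist10z.png',cv2.resize(p[:300,:,::-1],None,fx=1.5625,fy=1.5625,interpolation=cv2.INTER_CUBIC))
E
```

```text
t 18.15 pallet [-85.9  -0.3] z 250.2 ang -0.008 F [-0.3  0.7] -0.4 dq 0.002
```

View pics/wrist10z.png

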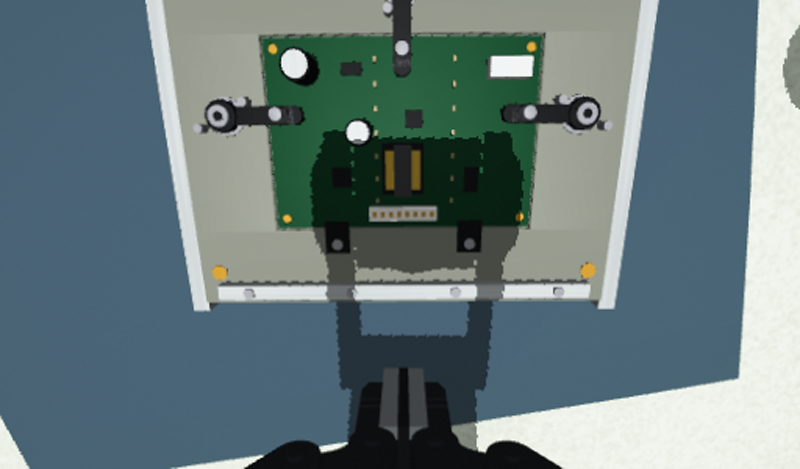

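View pics/top10.png

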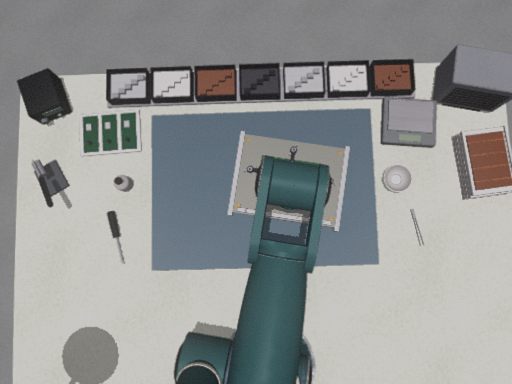

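All three bars lie square over the board's edges, with posts at (275,114), (530,113) and (402,47), and the bench items look unmoved. I'll check the angles and part positions numerically.

```bash
python3 - <<'E'
from h import *
d=load('wrist10'); R=np.array([[np.cos(YAW),-np.sin(YAW)],[np.sin(YAW),np.cos(YAW)]])
def q(u,v,z): return R.T@(onz(d,u/1.5625,v/1.5625,z)[:2]-OO)
h=q(221,116,44);p=q(275,114,60);print('L',h.round(1),p.round(1),'th',np.arctan2(h[0]-p[0],h[1]-p[1]))
h=q(585,113,44);p=q(530,113,60);print('R',h.round(1),p.round(1),'th',np.arctan2(h[0]-p[0],p[1]-h[1]))
p=q(402,47,60);print('F post',p.round(1),'th',np.arctan2(-p[1],95-p[0]))
for n,a,z in[('tr',(404,166),59),('tall',(295,64),64),('short',(358,131),53),('relay',(511,66),47)]: print(n,q(*a,z).round(1))
E
```

```text
L [ 14.3 124.2] [14.2 82.8] th 0.0010489104728897154
R [  14.  -124.4] [ 13.4 -82.6] th 0.014838427736268197
F post [52.4  0. ] th -0.0004889121198509598
tr [-19.5  -0.6]
tall [43.  66.5]
short [ 3.2 29.9]
relay [ 42.9 -71.3]
```

```bash
python3 -c "
from bench import finish_job
print(finish_job())"
```

```text
the job is handed in; nothing more can be done
None
```

I closed all three hold-down arms with the shut fingertips against their posts and handed the job in at about 18 s of the 54 s allowed. `finish_job` gives no verdict, so the outcome rests on my own checks.

- **Stops:** each arm was pushed until the force rose with almost no further travel: left 12 N, right 18 N, far 13 N. The limit is 50 N.
- **Arm angles:** in the last wrist picture the left, right and far arms measure about 0.00, 0.015 and 0.00 rad from home. The limit is 0.12 rad.
- **Parts and bench:** the transformer, both capacitors and the relay measure within about 1 mm of where they started. The board looks seated in its pocket. The screwdriver, tweezers, bottle and housing look unmoved in the last top view; I judged the board and these by eye, without measuring.
- **Robot:** it ended clear, with the tool about 250 mm above the table and about 0 N on it.

One disagreement in the measurements: the top and wrist cameras placed the pallet about 4 mm apart. I used the wrist view and let contact with the posts settle the rest. A single relay reading taken mid-job was about 4 mm off, but the last picture put it back at its starting position.

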